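Seat a taper plug in its floating cup and check that it rocks free

TASK

Take the taper plug by its black handle and set it, cone down, in the brass cup that matches it, then press it fully home with a firm but gentle push of about 10 N, never more than 20 N. Then check that it rocks free: nudge the handle sideways until the plug tips by 5 to 10 degrees in its cup, and let it drop back fully home, standing upright and let go. Leave the electrode, bush, tin and parallel alone.

Things in the scene. Friction and masses are not known exactly. Their poses are not given: they have to be found in the camera images.
- plug: loose steel taper plug, 0.20 to 0.33 kg, 56 mm across, 88 mm tall, standing on its small end on the bench at the start. Origin: centre of the small lower end, z up along its axis. Upward: a cone of 40 degrees half angle, radius 11 mm at z = 0 to 26 mm at z = 18 mm; dark collar, radius 28 mm, to z = 24 mm; then the handle. Oiled, friction in the cup about 0.2: the taper does not lock
- plug_top (a point): centre of the top of the plug's round black handle with two red lines, 20 mm in diameter, from 24 to 88 mm above the plug's origin: grip it there, at any yaw
- seat: fixed housing of the matching cup: dark square base plate 100 x 100 x 8 mm with a grey guard ring, 92 mm in diameter, its top at z = 22 mm; in it the brass cup. Origin: centre of the underside of the plate, z up. Only the housing is measured, not the cup. Fully home, the plug's origin is 18 to 30 mm above this origin
- seat_middle (a point): middle of the guard ring, 22 mm above the seat's origin, fixed to the housing. The brass cup, 60 mm across, mouth 45 mm, floats here: up to 4 mm off centre along the plate's x and y (slides at 1 N, so the plug centres it), set in height so that its rim stands 10 to 22 mm above this point, rigid downward: press slowly and read the force. It cannot tilt or turn
- home_pin (a joint): spring pin standing up in the middle of the brass cup's floor, pushed down by the plug's small end: 0 m with the plug out or not yet 6 mm from home, growing as the plug sinks, about 0.006 m with the plug fully home, whatever the cup's height. Its spring is under 1 N
- small_seat: fixed housing like the other one, but with a smaller steel-grey cup, 44 mm in diameter with a mouth of 26 mm, which does not fit the plug. Origin: centre of the underside of the plate; the rim is 30 mm above it. Not to be used
- electrode: loose copper electrode with three fins, 31 x 30 x 40 mm, bystander; origin: centre of its underside
- bush: loose bronze guide bush, 28 mm in diameter, 24 mm tall, bystander; origin: centre of its underside
- tin: loose white tin with yellow lid, 65 mm in diameter, 32 mm tall, bystander; origin: centre of its underside
- parallel: loose ground steel parallel, 22 x 120 x 8 mm, lying flat, bystander; origin: centre of its underside
Things that resemble listed ones, but are neither listed nor needed, are in the scene too. What is shaped like the seat but red is not meant.

How it is judged:
By the outcome, as a careful person would: the job done as asked, in the order asked, and still so for the second after the job is handed in, with the robot touching nothing.
It also fails if it takes over 51 s, if anything falls off the work surface, if the arm or the gripper's body presses on something with over 40 N, if the wrist force passes 120 N, or if a joint passes its speed limit or range.

ROBOT

A 6-joint arm with a two-finger parallel gripper is mounted at the origin on the work surface; the furniture and walls round the work are solid. World frame = base frame: x ahead of the robot, y to its left, z up, the work surface at z = 0. Lengths are in mm, angles in rad, forces in N, time in s.
With the tool pointing down it reaches from about 350 to 775 mm from the base axis. Payload 7.3 kg.
Tool frame: the origin (TCP) lies on the mounting face of the last link; the fingertips stand 178 mm ahead of it and the grasp point (between the pads) lies 159 mm ahead of it; z points along the fingers, y is the line along which they close (so a half turn about z gives the same grasp; the last joint's range is limited). The gripper opens to 92 mm and grips with 3 to 60 N. Pads are 19 mm wide; open, the fingers measure 130 mm over their backs; the gripper's body (75 mm by 190 mm) begins 47 mm behind the grasp point.
Start: joints at [-1.3, 0.342, 1.524, -0, 1.275, -0.146], TCP at [212.558, -480.049, 404.741] pointing down, gripper open.
Joint ranges: [-2.53, 2.53], [-0.77, 2.02], [0.04, 2.7], [-1, 4.14], [0.28, 2.66], [-3.11, 3.11]. Speed limits (rad/s): [2.57, 2.57, 3.14, 3.14, 3.14, 3.14].

INTERFACE

Orientations are given as [roll, pitch, yaw] about the fixed x, y, z axes, in that order (R = Rz(yaw) Ry(pitch) Rx(roll)).
In Python, from plant import bot, vision gives the robot as it stands. The module is installed in compiled form; this text tells all that it offers.
- The arm moves only by the tool crank_tcp, called after "Emit:" as name([rows], argument=value, ...), one row to a line, values as JSON. Schema: {"type":"object","properties":{"moves":{"type":"array","items":{"type":"array","items":{"type":"array","items":{"type":"number"},"minItems":5,"maxItems":5},"minItems":1,"maxItems":5},"minItems":1,"maxItems":1},"only":{"type":"string"},"quiet":{"type":"boolean"},"lines":{"type":"string"}},"required":["moves"],"additionalProperties":false}. moves is a list that holds a single list of rows (three levels of brackets), with 1 to 5 rows, each of 5 numbers: the finger opening in mm, then dx, dy, dz in units of 25 mm, then a turn about the tool's z in rad; each row is the pose to reach, as a shift and turn from the pose commanded when the call began, along the tool's axes at that moment; what a row does not reach only later rows make up. A row lasts 1/8 s, in which the tool goes at most 62.5 mm and 0.188 rad, less where a joint would pass 70% of its speed; a pose out of reach is approached as far as the arm can. The fingers move at their own pace and stop on an object; the grip force is fixed at half the most. Time passes only in rows, so rows that do not move let the fingers close. The tool returns the time, the measured TCP pose, the force, the opening and the grip force at its end. only (a regular expression) keeps the lines of the reply that match it, lines (a string "A,B") keeps lines A to B, and quiet returns only ok. Input that does not fit is refused with a message, and nothing moves.
- bot.get_obs(): the state, without advancing time (a new reading comes with each control period).
- vision.capture(name): name is "scene" or "side" or "wrist"; returns a dict with "color" (480x640x3 uint8, red, green, blue), "K" (3x3 intrinsics, pixels), "R" (3x3) and "t" (3): a world point X has camera coordinates R X + t. Camera axes: x right, y down, z forward; pixel columns grow to the right and rows downward; lengths in mm; the calibration is good to about 2 mm. A picture is of the moment at which its call begins. There is no depth.
- bot.close_job(): hands the job in; it is judged then, once.
The state is a dict: "time": time; "joint_positions": joint angles; "dq": joint speeds; "tau": joint torques, N m; "tool_pos": TCP position; "tcp_rot": TCP orientation; "contact_force": force on the tool from outside, world axes, zero at the start; "moment": the same for the moment, N m; "grip_width": finger opening in mm; "finger_force": force on a finger pad.
Only numpy, scipy, OpenCV 4.12 (cv2) and the standard library are available. Lean on these libraries where they do the work, as an engineer would, in place of code of your own. Each camera call takes 0.05 s, during which the arm holds its last target. There are 200 camera calls.

## Working session

There is one attempt and no reset: what is moved stays moved. The work goes in short steps, Python scripts to look and compute and a tool call to move; the robot and the scene stay as the last step left them, time stands still between calls to the robot, and variables do not carry over. Pictures are saved under pics/ and viewed, at most 10 in all, crops included, and the job is handed in when it is done.

```bash
mkdir -p pics; cat > h.py <<'E'
import cv2, numpy as np
from plant import bot, vision
def cap(n,f=None):
    c=vision.capture(n)
    if f: cv2.imwrite('pics/'+f,c['color'][:,:,::-1])
    return c
def ray(c,u,v):
    R=np.array(c['R']);d=R.T@np.linalg.inv(c['K'])@[u,v,1.];return -R.T@np.array(c['t']),d
def onz(c,u,v,z):
    o,d=ray(c,u,v);return o+d*(z-o[2])/d[2]
def proj(c,X):
    p=np.array(c['K'])@(np.array(c['R'])@np.array(X,float)+c['t']);return p[:2]/p[2]
E
python3 - <<'E'
from h import *
import pickle
a=cap('scene','scene1.png');b=cap('side','side1.png')
pickle.dump((a,b),open('ab.pkl','wb'))
o=bot.get_obs();print(o)
for c in(a,b):print(-np.array(c['R']).T@c['t'])
E
```

```text
{'time': 0.1, 'joint_positions': array([-1.29997864e+00,  3.42647805e-01,  1.52491427e+00, -1.94128475e-06,
        1.27539885e+00, -1.46017210e-01]), 'dq': array([ 1.96947198e-03, -2.05769842e-03,  3.01540156e-05,  1.37814893e-03,
       -4.26194313e-04, -1.94050165e-04]), 'tau': array([ 2.36901156e-03, -4.32004023e+01, -2.44696158e+01,  7.20771868e-02,
        5.26158046e-02, -3.60297042e-05]), 'tool_pos': array([ 212.53563508, -479.92590922,  404.11953455]), 'tcp_rot': array([-3.14023867e+00, -1.97245542e-04,  4.16835330e-01]), 'contact_force': array([-0.3196226 , -0.40519664,  0.2592807 ]), 'moment': array([ 0.02038952,  0.02996311, -0.00846162]), 'finger_force': 0.0, 'grip_width': 91.08370312307203}
[-408.0798166   756.08940323  640.25931274]
[277.27965498 953.46830658 824.96509061]
```

View pics/scene1.png

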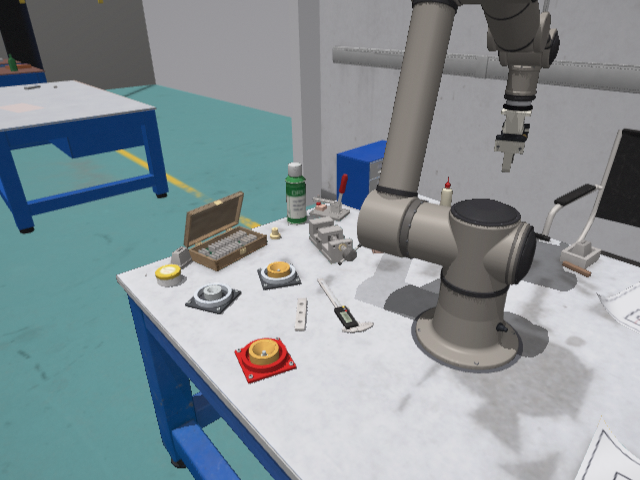

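View pics/side1.png

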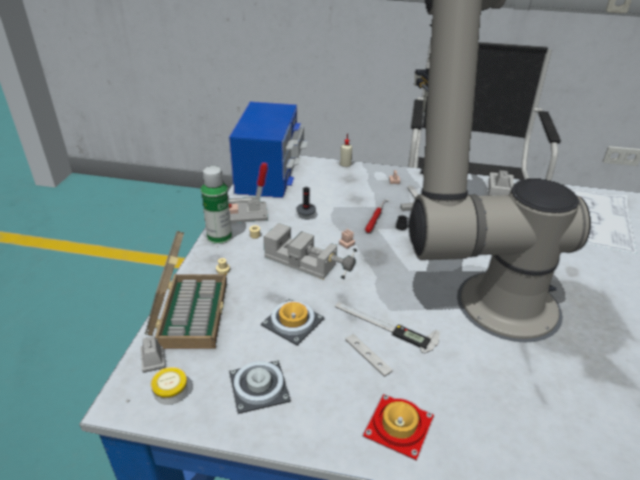

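The scene view shows the yellow-topped tin at (168,275), the small grey seat at (212,295), the brass seat on its dark plate at (279,272) and the red decoy at (265,355). The plug is hidden.

Side view candidates:
- **Plug:** upright black handle on a dark collar at (306,203), which fits. The red-handled clamp at (263,180), the red screwdriver at (375,218) and the black thing at (402,222) do not.
- **Seat:** brass cup on a dark plate at (293,316), which fits. The red one at (400,425) and the grey one at (259,383) do not.

I'll confirm both in one crop.

```bash
python3 - <<'E'
from h import *
import pickle
a,b=pickle.load(open('ab.pkl','rb'))
im=b['color'][150:350,230:430,::-1]
cv2.imwrite('pics/crop1.png',cv2.resize(im,(600,600),interpolation=cv2.INTER_CUBIC))
print('plug top',onz(b,306,189,88),'collar',onz(b,306,211,20))
print('seat',onz(b,293,318,22), onz(a,279,275,22))
print('plug in scene px',proj(a,[*onz(b,306,189,88)[:2],88]))
o=bot.get_obs()
E
```

```text
plug top [ 528.30140109 -250.66777796   88.        ] collar [ 526.80993892 -246.37712097   20.        ]
seat [466.43986109 169.28125557  22.        ] [445.85590739 174.70200706  22.        ]
plug in scene px [370.30484137 201.1244232 ]
```

View pics/crop1.png

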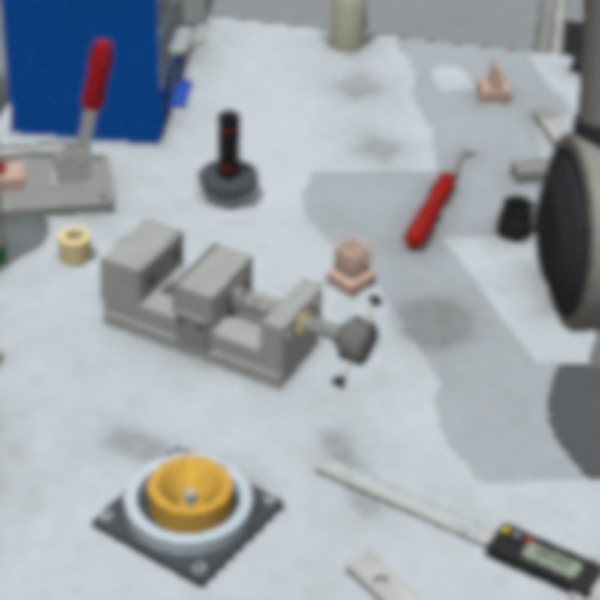

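The crop confirms both. The plug, a black handle with two red lines on a dark collar, is at crop (228,145). The brass cup with its pin, on a dark plate with a grey ring, is at crop (190,495). Next I move near the plug and look with the wrist camera.

The rows are not in the units I measure in: shifts go in units of 25 mm. I convert before sending: -70 mm is -2.8, -30 mm is -1.2.

Emit:
crank_tcp([
  [[92, 2.4, -0.6, 0, 0], [92, 4.8, -1.2, 0, 0], [92, 7.2, -1.8, 0, 0], [92, 9.6, -2.4, 0, 0], [92, 11.6, -2.8, 0, 0]],
])

```text
time: 0.72
tool_pos: [450.9, -296.8, 404.5]
tcp_rot: [-3.141, 0.0, 0.418]
contact_force: [-0.3, -0.1, 0.7]
grip_width: 92.3
finger_force: 0.0
```

Emit:
crank_tcp([
  [[92, 0.8, -0.2, 0.8, 0], [92, 0.8, -0.2, 0.8, 0]],
])

```text
time: 0.98
tool_pos: [466.3, -284.7, 382.9]
tcp_rot: [-3.138, 0.002, 0.42]
contact_force: [-0.9, 0.3, 0.4]
grip_width: 91.9
finger_force: 0.0
```

```bash
python3 - <<'E'
from h import *
import pickle
w=cap('wrist','w1.png');b=cap('side')
pickle.dump((w,b),open('wb.pkl','wb'))
o=bot.get_obs();print(o['tool_pos'],o['tcp_rot'],o['contact_force']);print(proj(w,[527,-248,88]))
E
```

```text
[ 465.40775823 -286.18013007  384.64046963] [-3.14107953e+00  7.54186229e-04  4.17065417e-01] [ 0.31454319 -0.72681696  0.54230726]
[314.66671445 145.97028618]
```

View pics/w1.png

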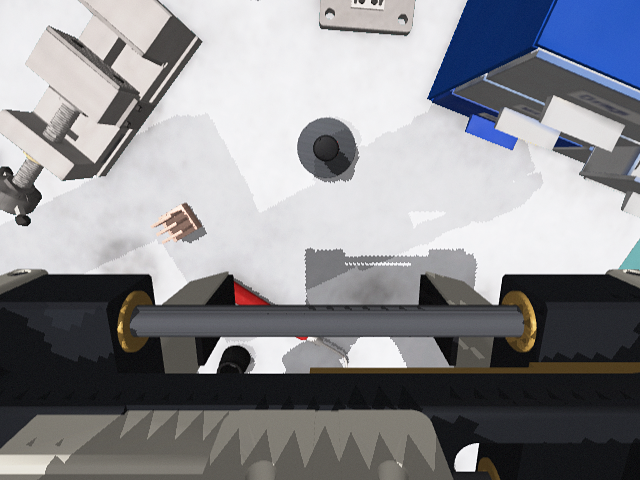

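The handle top is at (326,148) and the collar is centred at about (327,149). The blue box corner is near (430,98), so I'll turn the gripper +0.3 to clear it.

```bash
python3 - <<'E'
from h import *
import pickle
w,b=pickle.load(open('wb.pkl','rb'))
g=cv2.cvtColor(w['color'],cv2.COLOR_RGB2GRAY)
m=np.zeros_like(g);m[110:190,290:365]=255
gr=(g<75).astype(np.uint8)*255&m
n,l,s,c=cv2.connectedComponentsWithStats((g<130).astype(np.uint8)*(m>0))
i=1+s[1:,4].argmax();print('collar',s[i],c[i])
n,l,s,c=cv2.connectedComponentsWithStats((g<50).astype(np.uint8)*(m>0))
i=1+s[1:,4].argmax();print('hand',s[i],c[i])
for u,v,z in((326,148,88),(327,149,24)):
  X=onz(w,u,v,z);print(X, proj(b,X))
  o=bot.get_obs();d=X[:2]-[465.9,-285.9];y=.417
  print(d@[np.cos(y),np.sin(y)],d@[np.sin(y),-np.cos(y)])
# side-view handle centroid now
hb=cv2.cvtColor(b['color'],cv2.COLOR_RGB2GRAY)[180:225,285:330]
ys,xs=np.where(hb[:28]<60);print('side handle',xs.mean()+285,ys.min()+180)
E
```

```text
collar [ 297  118   62   65 3046] [327.89363099 149.95567958]
hand [313 135  37  40 685] [332.33430657 156.61751825]
[ 529.18468148 -256.6372771    88.        ] [306.14140987 187.85276009]
69.71366674298699 -1.123623998654769
[ 528.68729809 -257.62858051   24.        ] [306.19664374 207.54814822]
68.85740800146502 -0.41871714619752753
side handle 304.1034482758621 180
```

To row units: 69 mm is 2.76, -1 mm is -0.04.

Emit:
crank_tcp([
  [[92, 1.4, 0, 0, 0.15], [92, 2.76, -0.04, 0, 0.3], [92, 2.76, -0.04, 2.2, 0.3], [92, 2.76, -0.04, 4.4, 0.3], [92, 2.76, -0.04, 6, 0.3]],
])

```text
time: 1.7
tool_pos: [527.3, -258.2, 233.3]
tcp_rot: [-3.141, 0.001, 0.115]
contact_force: [-0.1, 0.5, 0.0]
grip_width: 91.7
finger_force: 0.0
```

Emit:
crank_tcp([
  [[60, 0, 0, 0.6, 0], [15, 0, 0, 0.6, 0], [15, 0, 0, 0.6, 0], [15, 0, 0, 0.6, 0], [15, 0, 0, 0.6, 0]],
])

```text
time: 2.33
tool_pos: [528.5, -257.2, 220.8]
tcp_rot: [3.14, -0.001, 0.117]
contact_force: [-0.4, -0.7, 0.2]
grip_width: 46.6
finger_force: 0.0
```

Emit:
crank_tcp([
  [[15, 0, 0, 0, 0], [15, 0, 0, 0, 0]],
])

```text
time: 2.58
tool_pos: [528.4, -257.1, 219.8]
tcp_rot: [3.141, -0.0, 0.117]
contact_force: [0.3, 0.6, -0.4]
grip_width: 26.6
finger_force: 0.0
```

Emit:
crank_tcp([
  [[15, 0, 0, 0, 0], [15, 0, 0, 0, 0], [15, 0, 0, 0, 0], [15, 0, 0, 0, 0]],
])

```text
time: 3.08
tool_pos: [528.3, -257.1, 219.7]
tcp_rot: [3.142, 0.0, 0.117]
contact_force: [0.1, 0.9, 0.4]
grip_width: 19.5
finger_force: 30.0
```

Emit:
crank_tcp([
  [[15, 0, 0, -1.6, 0], [15, 0, 0, -3.2, 0], [15, 0, 0, -4.8, 0], [15, 0, 0, -4.8, 0]],
])

```text
time: 3.58
tool_pos: [528.8, -257.4, 342.5]
tcp_rot: [3.138, -0.005, 0.117]
contact_force: [0.1, 0.2, -3.5]
grip_width: 19.2
finger_force: 30.0
```

```bash
python3 - <<'E'
from h import *
import pickle
a,b=pickle.load(open('ab.pkl','rb'))
# brass masks
for c,box in((a,(225,305,245,300)),(b,(265,325,290,345))):
  x0,x1,y0,y1=box
  h=cv2.cvtColor(c['color'],cv2.COLOR_RGB2HSV)[y0:y1,x0:x1]
  m=((h[...,0]>10)&(h[...,0]<28)&(h[...,1]>120)).astype(np.uint8)
  n,l,s,ce=cv2.connectedComponentsWithStats(m);i=1+s[1:,4].argmax();print('brass',s[i][:2]+[x0,y0],s[i][2:])
  g=cv2.cvtColor(c['color'],cv2.COLOR_RGB2GRAY)[y0:y1,x0:x1]
  m=(g<100).astype(np.uint8);n,l,s,ce=cv2.connectedComponentsWithStats(m);i=1+s[1:,4].argmax()
  ys,xs=np.where(l==i);q=cv2.minAreaRect(np.c_[xs,ys].astype(np.float32));bx=cv2.boxPoints(q)+[x0,y0]
  e=[xs.argmin(),ys.argmin(),xs.argmax(),ys.argmax()]
  P=[(xs[k]+x0,ys[k]+y0) for k in e];W=np.array([onz(c,*p,8)[:2] for p in P]);print(P,W.round(),W.mean(0))
E
```

```text
brass [267 262] [ 23  15 281]
[(np.int64(225), np.int64(256)), (np.int64(247), np.int64(245)), (np.int64(264), np.int64(245)), (np.int64(225), np.int64(266))] [[656. 215.]
 [671. 130.]
 [637.  92.]
 [605. 244.]] [642.14026337 170.34253181]
brass [279 303] [ 28  24 513]
[(np.int64(265), np.int64(324)), (np.int64(316), np.int64(314)), (np.int64(322), np.int64(318)), (np.int64(296), np.int64(344))] [[524. 186.]
 [423. 133.]
 [408. 142.]
 [447. 228.]] [450.51825932 172.14629633]
```

To row units: -60 mm is -2.4, -58 mm is -2.32.

Emit:
crank_tcp([
  [[15, -0.6, -2.32, 0, 0], [15, -1.2, -4.64, 0, 0], [15, -1.8, -6.96, 0, 0], [15, -2.4, -9.28, 0, 0], [15, -3, -11.6, 0, 0]],
])

```text
time: 4.2
tool_pos: [418.6, 23.7, 338.0]
tcp_rot: [-3.141, 0.003, 0.116]
contact_force: [0.7, 0.8, -3.0]
grip_width: 19.8
finger_force: 30.0
```

Emit:
crank_tcp([
  [[15, -0.6, -2.32, 0, 0], [15, -1.2, -4.64, 0, 0], [15, -1.32, -5.92, 0, 0], [15, -1.32, -5.92, 0, 0], [15, -1.32, -5.92, 0, 0]],
])

```text
time: 4.82
tool_pos: [369.8, 164.9, 338.7]
tcp_rot: [3.141, 0.002, 0.117]
contact_force: [0.0, -0.7, -2.3]
grip_width: 19.3
finger_force: 30.0
```

```bash
python3 - <<'E'
from h import *
import pickle
w=cap('wrist','w2.png');b=cap('side')
pickle.dump((w,b),open('wb2.pkl','wb'))
o=bot.get_obs();print(o['tool_pos'],o['tcp_rot'],o['contact_force']);print(proj(w,[458,170,22]))
E
```

```text
[370.21959963 164.48835918 339.07670988] [3.14109793e+00 1.27908188e-03 1.15511819e-01] [-0.51179545 -0.13323017 -2.86487098]
[330.88491509 124.18367211]
```

View pics/w2.png

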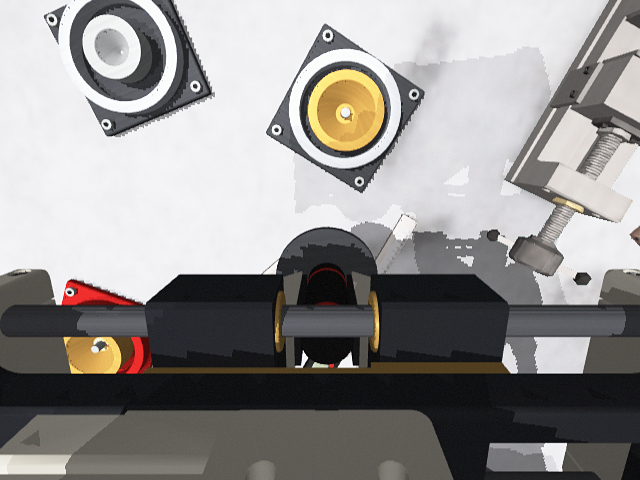

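The matching seat's screws are at (328,36), (414,95), (360,182) and (277,130), and its brass cup is at about (346,111). The plug is in the gripper, with its collar at (327,255).

```bash
python3 - <<'E'
from h import *
import pickle
w,b=pickle.load(open('wb2.pkl','rb'))
sc=onz(w,344.75,110.75,8);print('plate',sc)
h=cv2.cvtColor(w['color'],cv2.COLOR_RGB2HSV)[40:180,270:420]
m=((h[...,0]>10)&(h[...,0]<28)&(h[...,1]>100)).astype(np.uint8)
k=max(cv2.findContours(m,0,1)[0],key=cv2.contourArea);(u,v),(p,q),_=cv2.fitEllipse(cv2.convexHull(k));u+=270;v+=40;print('brass',u,v,p,q)
f=w['K'][0][0];o,_=ray(w,0,0);print('rim z from diam',o[2]-f*60/np.sqrt(p*q))
h=cv2.cvtColor(b['color'],cv2.COLOR_RGB2HSV)
for z in(32,38,44):
  X=onz(w,u,v,z);print(z,X,proj(b,X))
g=cv2.cvtColor(b['color'],cv2.COLOR_RGB2GRAY)
hb=h[285:350,265:330];mb=((hb[...,0]>10)&(hb[...,0]<28)&(hb[...,1]>100));ys,xs=np.where(mb);print('side brass',xs.min()+265,xs.max()+265,ys.min()+285,ys.max()+285)
# collar of held plug: outline radius 28
for z in(339-159-60+24,):print(proj(w,[370,164.7,z]))
X=onz(w,u,v,38)[:2];y=.1165
d=X-[370.0,164.7];print('move',d@[np.cos(y),np.sin(y)],d@[np.sin(y),-np.cos(y)])
E
```

```text
plate [471.10534142 159.46991675   8.        ]
brass 345.79280853271484 109.8482894897461 76.561767578125 82.17750549316406
rim z from diam 59.71044399068438
32 [469.34421193 159.6888292   32.        ] [292.6696448  311.33988035]
38 [468.69873988 159.94085522  38.        ] [292.91760356 309.43453253]
44 [468.05326783 160.19288124  44.        ] [293.16729685 307.51585642]
side brass 279 306 302 326
[324.28513182 278.98788029]
move 97.47652803627516 16.1992961147155
```

To row units: 75 mm is 3, 97.5 mm is 3.9.

Emit:
crank_tcp([
  [[15, 1.96, 0.32, 0, 0], [15, 3.9, 0.64, 0, 0], [15, 3.9, 0.64, 1.4, 0], [15, 3.9, 0.64, 2.8, 0], [15, 3.9, 0.64, 3, 0]],
])

```text
time: 5.55
tool_pos: [468.3, 159.5, 262.4]
tcp_rot: [3.141, 0.006, 0.115]
contact_force: [-0.2, -0.1, -3.2]
grip_width: 19.1
finger_force: 30.0
```

Emit:
crank_tcp([
  [[15, 0, 0, 0, 0], [15, 0, 0, 0, 0], [15, 0, 0, 0.16, 0], [15, 0, 0, 0.32, 0], [15, 0, 0, 0.4, 0]],
])

```text
time: 6.18
tool_pos: [468.6, 160.8, 254.5]
tcp_rot: [3.141, 0.0, 0.117]
contact_force: [0.1, 0.4, -3.1]
grip_width: 19.3
finger_force: 30.0
```

```bash
python3 - <<'E'
from h import *
import pickle
b=cap('side');w=cap('wrist');pickle.dump((w,b),open('wb3.pkl','wb'))
im=np.hstack([cv2.resize(b['color'][255:355,243:343],(400,400),interpolation=2),cv2.resize(w['color'][200:400,220:420],(400,400),interpolation=2)])
cv2.imwrite('pics/s3.png',im[:,:,::-1])
o=bot.get_obs();print(o['tool_pos'],o['contact_force'],o['moment'])
E
```

```text
[468.65767781 160.78699499 254.43933789] [-0.59308921  0.31993422 -2.30774997] [ 0.00697167 -0.00274101 -0.04405003]
```

View pics/s3.png

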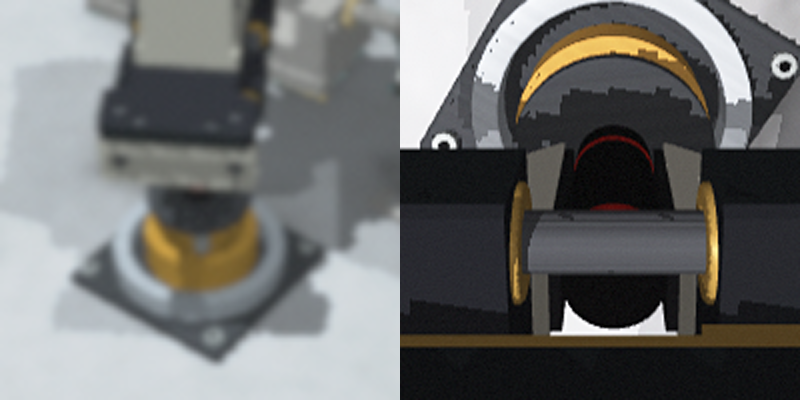

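The left half shows the plug's collar over the brass cup, centred on it. The right half (wrist) shows the collar symmetric over the brass rim. I'll descend slowly.

To row units: 3 mm is 0.12, 2 mm is 0.08.

Emit:
crank_tcp([
  [[15, 0, 0, 0.04, 0], [15, 0, 0, 0.08, 0], [15, 0, 0, 0.12, 0], [15, 0, 0, 0.12, 0]],
])

```text
time: 6.78
tool_pos: [468.7, 160.8, 251.6]
tcp_rot: [3.141, 0.0, 0.117]
contact_force: [1.0, 0.3, -3.0]
grip_width: 19.4
finger_force: 30.0
```

Emit:
crank_tcp([
  [[15, 0, 0, 0.04, 0], [15, 0, 0, 0.04, 0]],
])

```text
time: 7.02
tool_pos: [468.7, 160.8, 250.6]
tcp_rot: [3.141, 0.0, 0.117]
contact_force: [0.0, -1.1, -3.2]
grip_width: 19.5
finger_force: 30.0
```

To row units: 1 mm is 0.04.

Emit:
crank_tcp([
  [[15, 0, 0, 0.04, 0], [15, 0, 0, 0.04, 0]],
])

```text
time: 7.28
tool_pos: [468.7, 160.8, 249.6]
tcp_rot: [3.141, 0.0, 0.117]
contact_force: [-0.6, -0.2, -2.8]
grip_width: 19.5
finger_force: 30.0
```

To row units: 1 mm is 0.04.

Emit:
crank_tcp([
  [[15, 0, 0, 0.04, 0], [15, 0, 0, 0.04, 0]],
])

```text
time: 7.52
tool_pos: [468.7, 160.8, 248.6]
tcp_rot: [3.141, 0.0, 0.117]
contact_force: [-0.4, -0.1, -2.0]
grip_width: 19.6
finger_force: 30.0
```

To row units: 1 mm is 0.04.

Emit:
crank_tcp([
  [[15, 0, 0, 0.04, 0], [15, 0, 0, 0.04, 0]],
])

```text
time: 7.78
tool_pos: [468.7, 160.8, 247.6]
tcp_rot: [3.141, 0.0, 0.117]
contact_force: [-0.1, -0.3, -2.6]
grip_width: 19.2
finger_force: 30.0
```

To row units: 1 mm is 0.04.

Emit:
crank_tcp([
  [[15, 0, 0, 0.04, 0], [15, 0, 0, 0.04, 0]],
])

```text
time: 8.02
tool_pos: [468.7, 160.8, 246.6]
tcp_rot: [3.142, 0.0, 0.117]
contact_force: [-0.1, 0.8, -3.0]
grip_width: 19.3
finger_force: 30.0
```

To row units: 1 mm is 0.04.

Emit:
crank_tcp([
  [[15, 0, 0, 0.04, 0], [15, 0, 0, 0.04, 0]],
])

```text
time: 8.28
tool_pos: [468.7, 160.8, 245.6]
tcp_rot: [3.141, 0.0, 0.117]
contact_force: [0.5, 0.2, -3.6]
grip_width: 19.7
finger_force: 30.0
```

To row units: 1 mm is 0.04.

Emit:
crank_tcp([
  [[15, 0, 0, 0.04, 0], [15, 0, 0, 0.04, 0]],
])

```text
time: 8.52
tool_pos: [468.8, 160.8, 244.6]
tcp_rot: [3.142, 0.0, 0.117]
contact_force: [-0.1, -0.1, -2.3]
grip_width: 19.1
finger_force: 30.0
```

To row units: 1 mm is 0.04.

Emit:
crank_tcp([
  [[15, 0, 0, 0.04, 0], [15, 0, 0, 0.04, 0]],
])

```text
time: 8.78
tool_pos: [468.8, 160.8, 243.6]
tcp_rot: [3.141, 0.0, 0.117]
contact_force: [0.3, 0.5, -2.0]
grip_width: 19.6
finger_force: 30.0
```

Emit:
crank_tcp([
  [[15, 0, 0, 0.02, 0], [15, 0, 0, 0.02, 0]],
], only="pos|contact")

```text
tool_pos: [468.7, 160.8, 243.2]
contact_force: [0.7, 0.3, -1.9]
```

To row units: 0.5 mm is 0.02.

Emit:
crank_tcp([
  [[15, 0, 0, 0.02, 0], [15, 0, 0, 0.02, 0]],
], only="pos|contact")

```text
tool_pos: [468.7, 160.7, 242.7]
contact_force: [0.2, -0.7, -3.4]
```

Emit:
crank_tcp([
  [[15, 0, 0, 0.02, 0], [15, 0, 0, 0.02, 0]],
], only="pos|contact")

```text
tool_pos: [468.8, 160.8, 242.2]
contact_force: [-0.4, 0.6, -2.1]
```

Emit:
crank_tcp([
  [[15, 0, 0, 0.02, 0], [15, 0, 0, 0.02, 0]],
], only="pos|contact")

```text
tool_pos: [468.7, 160.8, 241.7]
contact_force: [0.8, 0.5, -3.1]
```

To row units: 0.5 mm is 0.02.

Emit:
crank_tcp([
  [[15, 0, 0, 0.02, 0], [15, 0, 0, 0.02, 0]],
], only="pos|contact")

```text
tool_pos: [468.8, 160.8, 241.2]
contact_force: [0.8, 0.1, -2.6]
```

Emit:
crank_tcp([
  [[15, 0, 0, 0.02, 0], [15, 0, 0, 0.02, 0]],
], only="pos|contact")

```text
tool_pos: [468.7, 160.8, 240.7]
contact_force: [0.1, -0.3, -2.4]
```

To row units: 0.5 mm is 0.02.

Emit:
crank_tcp([
  [[15, 0, 0, 0.02, 0], [15, 0, 0, 0.02, 0]],
], only="pos|contact")

```text
tool_pos: [468.6, 160.7, 240.2]
contact_force: [-1.3, -0.0, -1.3]
```

To row units: 0.5 mm is 0.02.

Emit:
crank_tcp([
  [[15, 0, 0, 0.02, 0], [15, 0, 0, 0.02, 0]],
], only="pos|contact")

```text
tool_pos: [468.7, 160.7, 239.7]
contact_force: [-1.0, -1.5, -0.6]
```

Emit:
crank_tcp([
  [[15, 0, 0, 0.02, 0], [15, 0, 0, 0.02, 0]],
], only="pos|contact")

```text
tool_pos: [468.8, 160.8, 239.2]
contact_force: [-1.0, -0.5, -1.3]
```

Emit:
crank_tcp([
  [[15, 0, 0, 0.02, 0], [15, 0, 0, 0.02, 0]],
], only="pos|contact")

```text
tool_pos: [469.0, 160.8, 239.1]
contact_force: [-1.0, -0.5, 4.1]
```

To row units: 0.5 mm is 0.02.

Emit:
crank_tcp([
  [[15, 0, 0, 0.02, 0], [15, 0, 0, 0.02, 0]],
], only="pos|contact")

```text
tool_pos: [469.3, 160.8, 239.1]
contact_force: [-0.6, -0.5, 8.1]
```

Emit:
crank_tcp([
  [[15, 0, 0, 0.012, 0], [15, 0, 0, 0.012, 0]],
], only="pos|contact")

```text
tool_pos: [469.4, 160.9, 239.1]
contact_force: [-1.8, -1.2, 9.4]
```

About 10 N up at a rigid stop: the plug is home, with its origin at about 19.4 mm. I'll hold briefly, unload, open to 30 mm and raise 25 mm.

To row units: 0.1 mm is 0.004.

Emit:
crank_tcp([
  [[15, 0, 0, 0.004, 0], [15, 0, 0, 0.004, 0], [15, 0, 0, 0.004, 0], [15, 0, 0, 0.004, 0]],
], only="pos|contact")

```text
tool_pos: [469.4, 160.9, 239.1]
contact_force: [-2.0, -0.1, 10.2]
```

Emit:
crank_tcp([
  [[15, 0, 0, -0.02, 0], [15, 0, 0, -0.04, 0], [15, 0, 0, -0.04, 0]],
], only="pos|contact")

```text
tool_pos: [469.2, 160.9, 239.1]
contact_force: [1.0, 0.9, 4.8]
```

Emit:
crank_tcp([
  [[30, 0, 0, 0, 0], [30, 0, 0, 0, 0], [30, 0, 0, 0, 0], [30, 0, 0, 0, 0]],
])

```text
time: 13.15
tool_pos: [468.7, 160.7, 238.6]
tcp_rot: [3.141, 0.001, 0.117]
contact_force: [0.2, 0.5, 0.6]
grip_width: 30.3
finger_force: 0.0
```

Emit:
crank_tcp([
  [[30, 0, 0, -0.32, 0], [30, 0, 0, -0.64, 0], [30, 0, 0, -1, 0], [30, 0, 0, -1, 0]],
])

```text
time: 13.65
tool_pos: [469.0, 160.8, 264.9]
tcp_rot: [-3.142, -0.002, 0.117]
contact_force: [0.4, -0.5, 0.0]
grip_width: 30.1
finger_force: 0.0
```

```bash
python3 - <<'E'
from h import *
import pickle
b=cap('side');w=cap('wrist');pickle.dump((w,b),open('wb4.pkl','wb'))
im=np.hstack([cv2.resize(b['color'][255:355,243:343],(400,400),interpolation=2),cv2.resize(w['color'][150:400,195:445],(400,400),interpolation=2)])
cv2.imwrite('pics/s4.png',im[:,:,::-1])
o=bot.get_obs();print(o['tool_pos'],o['contact_force'])
E
```

```text
[468.67616343 160.7603456  263.94361891] [-0.19229596  0.3143905  -0.45363195]
```

View pics/s4.png

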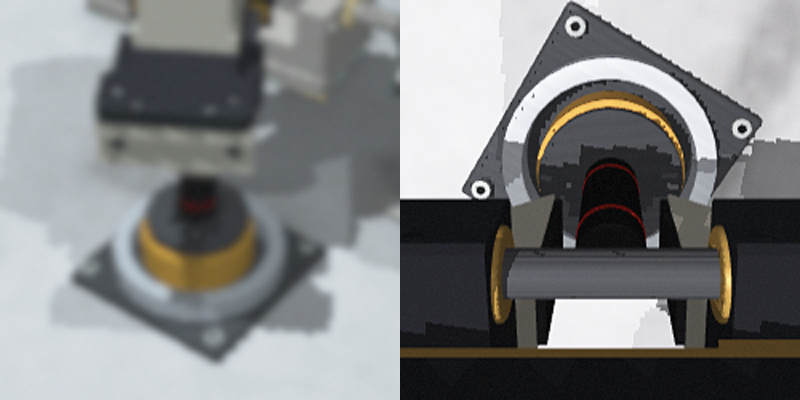

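The plug is standing home, with the brass rim and collar concentric and both fingers clear of the handle. The red lines at crop (610,165) and (610,210) will serve to measure the tip. I'll write a tilt measure and nudge along +y.

```bash
cat > t.py <<'E'
from h import *
import pickle,sys,os
def lines(w):
    h=cv2.cvtColor(w['color'],cv2.COLOR_RGB2HSV)[220:305,285:375]
    m=(((h[...,0]<8)|(h[...,0]>172))&(h[...,1]>120)&(h[...,2]>60)).astype(np.uint8)
    m=cv2.dilate(m,np.ones((1,5),np.uint8))
    n,l,s,c=cv2.connectedComponentsWithStats(m)
    r=[]
    for i in sorted(range(1,n),key=lambda i:-s[i,4])[:2]:
        ys,xs=np.where(l==i);r.append([285+(xs.min()+xs.max())/2,220+ys.min(),s[i,2]])
    return np.array(sorted(r,key=lambda a:a[1]))  # lower line first
if __name__=='__main__':
    w0=pickle.load(open('wb4.pkl','rb'))[0]
    w=cap('wrist');L0=lines(w0);L=lines(w);print(L0.tolist(),L.tolist())
    B=[469.2,160.9,19.4];y=.117;ty=np.array([np.sin(y),-np.cos(y),0]);tx=np.array([np.cos(y),np.sin(y),0])
    def Z(c,v): # far edge of line (r=10 ahead) -> height on upright plug
        zs=np.arange(30,110,.5);return zs[np.argmin([abs(proj(c,np.array([B[0],B[1],z])+10*tx)[1]-v) for z in zs])]
    P=[]
    for (u0,v0,_),(u,v,_) in zip(L0,L):
        z=Z(w0,v0);pos=[]
        for c,uu,vv in((w0,u0,v0),(w,u,v)):
            X=onz(c,uu,vv,z);pos.append((X-B)@ty)
        P.append((z-19.4,pos[0],pos[1],pos[1]-pos[0]))
    P=np.array(P);print(P.round(2));d=(P[1,3]-P[0,3])/(P[1,0]-P[0,0]);print('tilt',np.degrees(np.arctan(d)))
    o=bot.get_obs();print(o['time'],o['tool_pos'],o['contact_force'])
E
python3 t.py
```

```text
[[324.5, 252.0, 34.0], [326.0, 278.0, 47.0]] [[327.0, 252.0, 39.0], [326.0, 277.0, 47.0]]
[[3.11e+01 2.30e-01 1.74e+00 1.50e+00]
 [7.36e+01 1.15e+00 1.17e+00 2.00e-02]]
tilt -1.994886106005303
13.8 [468.62988414 160.75238266 263.72684799] [-0.41152874  0.54830356 -0.36893703]
```

Emit:
crank_tcp([
  [[30, 0, 0.12, 0, 0], [30, 0, 0.2, 0, 0], [30, 0, 0.28, 0, 0], [30, 0, 0.28, 0, 0]],
], only="contact")

```text
contact_force: [0.1, 0.1, 0.9]
```

```bash
python3 t.py
```

```text
[[324.5, 252.0, 34.0], [326.0, 278.0, 47.0]] [[315.0, 252.0, 35.0], [316.5, 277.0, 48.0]]
[[31.1   0.23  1.77  1.53]
 [73.6   1.15  3.83  2.67]]
tilt 1.5362725945487514
14.35 [469.5550581  153.74373399 263.76104178] [-0.65675356  0.97439387  0.78260241]
```

```bash
sed -i 's/>120)&(h\[...,2\]>60/>110)\&(h[...,2]>35/' t.py; python3 t.py|head -4
```

```text
[[326.5, 252.0, 40.0], [326.5, 277.0, 48.0]] [[316.5, 252.0, 40.0], [316.5, 277.0, 48.0]]
[[31.1   1.42  2.61  1.2 ]
 [72.6   1.39  3.75  2.36]]
tilt 1.6125759974771596
```

Emit:
crank_tcp([
  [[30, 0, 0.04, 0, 0], [30, 0, 0.08, 0, 0], [30, 0, 0.08, 0, 0]],
], only="contact")

```text
contact_force: [0.2, 0.8, 0.9]
```

```bash
python3 t.py
python3 - <<'E'
from h import *
import os
w=cap('wrist')
b=cap('side')
cv2.imwrite('pics/s5.png',np.hstack([cv2.resize(b['color'][255:355,243:343],(400,400),interpolation=2),cv2.resize(w['color'][190:320,260:390],(400,400),interpolation=2)])[:,:,::-1])
E
```

```text
[[326.5, 252.0, 40.0], [326.5, 277.0, 48.0]] [[316.5, 252.0, 40.0], [316.5, 277.0, 48.0]]
[[31.1   1.42  4.58  3.16]
 [72.6   1.39  5.72  4.33]]
tilt 1.6125495528344702
14.825 [469.80034054 151.79877707 263.80920127] [-0.70640609  0.90797471  1.33981135]
```

View pics/s5.png

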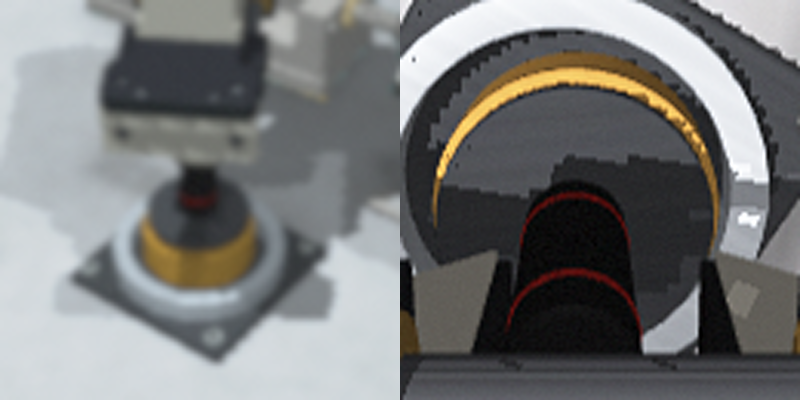

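The cup is floating sideways: both lines moved 2 mm, and in the picture the cup is shifted right within the ring, with the handle at (575,270). I'll continue until it reaches its stop and the plug tips.

To row units: 2 mm is 0.08, 1 mm is 0.04.

Emit:
crank_tcp([
  [[30, 0, 0.04, 0, 0], [30, 0, 0.08, 0, 0], [30, 0, 0.08, 0, 0]],
], only="contact")

```text
contact_force: [-1.1, 2.2, 0.2]
```

```bash
python3 t.py|tail -4
```

```text
[[31.1   1.42  6.61  5.19]
 [72.6   1.39  7.51  6.12]]
tilt 1.2872491521912424
15.35 [470.08144542 149.78641227 263.80103614] [-0.38391679  1.60218285  0.72094629]
```

Emit:
crank_tcp([
  [[30, 0, 0.04, 0, 0], [30, 0, 0.08, 0, 0], [30, 0, 0.08, 0, 0]],
], only="contact")

```text
contact_force: [-0.2, 1.8, 1.9]
```

```bash
python3 t.py|tail -4
```

```text
[[31.1   1.42  6.82  5.41]
 [72.6   1.39  9.74  8.35]]
tilt 4.05350999121616
15.775 [470.29690357 147.82596181 263.84175104] [-0.61715632  1.69736719  1.26785175]
```

To row units: 3 mm is 0.12, 2 mm is 0.08.

Emit:
crank_tcp([
  [[30, 0, 0.04, 0, 0], [30, 0, 0.08, 0, 0], [30, 0, 0.12, 0, 0], [30, 0, 0.12, 0, 0]],
], only="contact")

```text
contact_force: [-0.1, 2.1, 1.5]
```

```bash
python3 t.py
```

```text
[[326.5, 252.0, 40.0], [326.5, 277.0, 48.0]] [[310.5, 252.0, 40.0], [317.0, 278.0, 47.0]]
[[31.1   1.42  8.08  6.66]
 [72.6   1.39 12.99 11.6 ]]
tilt 6.792858892583834
16.325 [470.64140707 144.82791773 263.81507019] [0.47602915 1.29646305 1.39797318]
```

Emit:
crank_tcp([
  [[30, 0, 0.024, 0, 0], [30, 0, 0.048, 0, 0], [30, 0, 0.048, 0, 0]],
], only="contact")

```text
contact_force: [0.4, 2.5, 1.3]
```

```bash
python3 t.py
python3 - <<'E'
from h import *
w=cap('wrist')
cv2.imwrite('pics/s6.png',cv2.resize(w['color'][190:320,260:390],(500,500),interpolation=2)[:,:,::-1])
E
```

```text
[[326.5, 252.0, 40.0], [326.5, 277.0, 48.0]] [[308.5, 252.0, 40.0], [317.5, 278.0, 46.0]]
[[31.1   1.42  8.05  6.63]
 [72.6   1.39 14.38 12.99]]
tilt 8.714327957409742
16.75 [470.74645385 143.66588032 263.80375429] [-0.70305967  2.12161669  2.92650146]
```

View pics/s6.png

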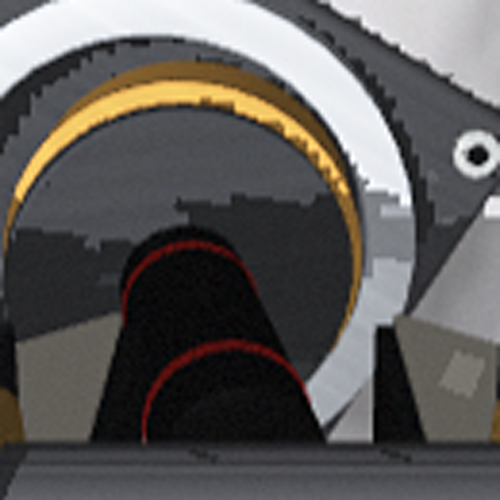

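The handle is clearly leaning right, with its lines at (190,243) and (235,343). It measures about 7 to 9°. I'll ease back and let it drop.

To row units: -11.5 mm is -0.46, -10 mm is -0.4.

Emit:
crank_tcp([
  [[30, 0, -0.08, 0, 0], [30, 0, -0.16, 0, 0], [30, 0, -0.28, 0, 0], [30, 0, -0.4, 0, 0], [30, 0, -0.46, 0, 0]],
], only="contact")

```text
contact_force: [0.1, 0.4, -0.3]
```

Emit:
crank_tcp([
  [[30, 0, 0, 0, 0], [30, 0, 0, 0, 0]],
], only="contact")

```text
contact_force: [0.7, -0.4, -0.4]
```

```bash
python3 t.py
```

```text
[[326.5, 252.0, 40.0], [326.5, 277.0, 48.0]] [[325.5, 251.0, 40.0], [325.0, 276.0, 49.0]]
[[31.1   1.42  6.59  5.17]
 [72.6   1.39  6.44  5.05]]
tilt -0.17133571292333413
17.725 [469.42747005 155.03820154 263.80422472] [-0.76211043  0.21356207 -0.47876797]
```

Upright again, with tilt about 0. Now I open, rise and take a final look.

To row units: -50 mm is -2, -20 mm is -0.8.

Emit:
crank_tcp([
  [[60, 0, 0, 0, 0], [60, 0, 0, 0, 0], [60, 0, 0, 0, 0], [60, 0, 0, -0.8, 0], [60, 0, 0, -2, 0]],
], only="contact|width")

```text
contact_force: [-0.4, 0.1, 0.6]
grip_width: 60.2
```

Emit:
crank_tcp([
  [[90, -1.6, 0, -2, 0], [90, -3.2, 0, -2.8, 0], [90, -4.4, 0, -2.8, 0], [90, -4.4, 0, -2.8, 0], [90, -4.4, 0, -2.8, 0]],
], only="pos|contact")

```text
tool_pos: [360.7, 142.3, 384.0]
contact_force: [0.3, 0.8, -0.6]
```

```bash
python3 - <<'E'
from h import *
import pickle
b=cap('side');w=cap('wrist');pickle.dump((w,b),open('wb7.pkl','wb'))
cv2.imwrite('pics/s7.png',np.hstack([cv2.resize(b['color'][255:355,243:343],(400,400),interpolation=2),cv2.resize(w['color'][0:230,210:440],(400,400),interpolation=2)])[:,:,::-1])
# lines' far edges in wrist: expected at home upright
for z in (19.4+31.1,19.4+72.6):
  print(proj(w,[470.3,155.5,z]))
h=cv2.cvtColor(w['color'],cv2.COLOR_RGB2HSV)[0:230,210:440]
m=(((h[...,0]<8)|(h[...,0]>172))&(h[...,1]>110)&(h[...,2]>35)).astype(np.uint8);m=cv2.dilate(m,np.ones((1,5),np.uint8))
n,l,s,c=cv2.connectedComponentsWithStats(m);print([(x[:4]+[210,0,0,0]).tolist() for x in s[1:] if x[4]>20])
h=cv2.cvtColor(b['color'],cv2.COLOR_RGB2HSV)[255:355,243:343]
m=(((h[...,0]<8)|(h[...,0]>172))&(h[...,1]>110)&(h[...,2]>35));ys,xs=np.where(m)
for r in sorted(set(ys)):print(r+255,xs[ys==r].mean()+243,end='; ')
print([proj(b,[470.3,155.5,19.4+z]) for z in(24,31.1,72.6,88)])
E
```

```text
[324.36641228  99.42552062]
[324.06975763  91.50850732]
[[310, 90, 31, 21]]
289 292.0; 290 292.0; 291 292.0; 292 292.0; 303 292.0; 304 292.0; 305 291.5; 306 292.0; [array([292.64464144, 306.06867278]), array([292.62105507, 303.63594904]), array([292.47949111, 289.03489   ]), array([292.42529417, 283.44495878])]
```

View pics/s7.png

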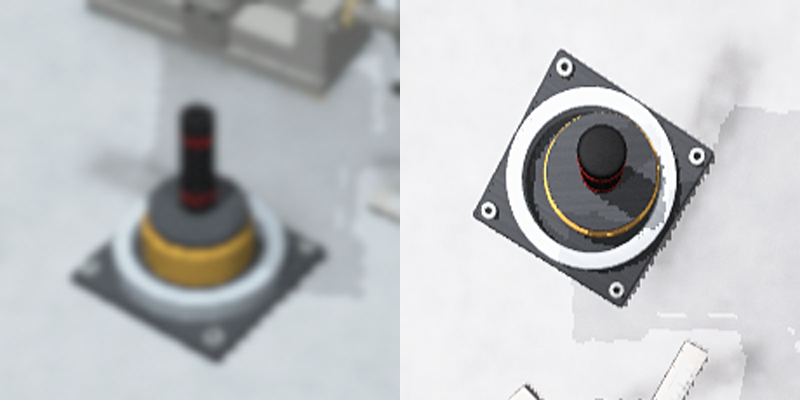

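The plug stands upright in the brass cup, with the handle vertical at column 292 in the side view and the line rows matching the home height. The collar is concentric with the rim and the gripper is clear, so I'm handing in.

```bash
python3 -c "
from plant import bot
print(bot.close_job())"
```

```text
the job is handed in; nothing more can be done
None
```

The job is handed in: the plug was pressed home in the matching brass cup at about 10 N, rocked roughly 8°, and dropped back upright at its home height in the final view, with the gripper clear.

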